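# Clear a light box of glass chips and inspect it with a slanting lamp

### The job

Hold the blue scraper and wipe all four brown glass chips off the white viewing plate onto the bench, without touching the chips with the fingers, then stand the scraper upright on the bench, clear of the light box. Next draw the yellow lamp out of its holder and hold it in the air with its lens aimed down at the middle of the plate, slanting about half-way between upright and level, the lens about 100 mm from the plate's centre. Finish while still holding the lamp there, motionless and touching nothing else, and leave the sauce jars alone.

Things in the scene. Friction and masses are not known exactly. Their poses are not given: they have to be found in the camera images.
- lightbox: Low light box of 150 mm (its x) x 130 mm (its y) x 25 mm high, fixed to the bench: grey sides, flat white viewing plate on top without any rim. Origin: centre of its underside on the bench; z up. Its yaw varies up to 0.45 rad.
- plate_centre (a point): Centre of the white viewing plate, on its surface, 25 mm above the bench; axes as the light box.
- chip0_mid (a point): One of four loose chips of thick brown glass, about 21 x 18 x 10 mm, 11 g, lying flat on the viewing plate at the start, anywhere within 45 mm of its centre along the plate's x and 35 mm along its y (chip centres). The point is the chip's centre; 5 mm above what it lies on.
- chip1_mid (a point): One of four loose chips of thick brown glass, about 21 x 18 x 10 mm, 11 g, lying flat on the viewing plate at the start, anywhere within 45 mm of its centre along the plate's x and 35 mm along its y (chip centres). The point is the chip's centre; 5 mm above what it lies on.
- chip2_mid (a point): One of four loose chips of thick brown glass, about 21 x 18 x 10 mm, 11 g, lying flat on the viewing plate at the start, anywhere within 45 mm of its centre along the plate's x and 35 mm along its y (chip centres). The point is the chip's centre; 5 mm above what it lies on.
- chip3_mid (a point): One of four loose chips of thick brown glass, about 21 x 18 x 10 mm, 11 g, lying flat on the viewing plate at the start, anywhere within 45 mm of its centre along the plate's x and 35 mm along its y (chip centres). The point is the chip's centre; 5 mm above what it lies on.
- scraper_grip (a point): Grip point of the scraper, a loose blue block with a straight rubber edge, standing upright on the bench, 0.18 kg give or take a quarter. Foot: 26 mm thick (its x), 120 mm long (its y), from 0 to 30 mm height, its lowest 12 mm the black rubber edge. Above it a grip 22 mm thick (x), 64 mm long (y), from 30 to 85 mm height. The point is at the middle of the grip, 60 mm above the underside; z up.
- scraper: The same scraper; origin at the centre of its underside.
- holder: Lamp holder fixed to the bench: white block 80 x 80 x 60 mm high with a red band, with one upright round hole 32 mm wide and 50 mm deep in its top. Origin: centre of its underside on the bench. The lamp holder and the scraper stand one to the left and the other to the right of the light box; which is which varies.
- lamp_mid (a point): Middle of the inspection lamp, a yellow round torch 28 mm in diameter, 150 mm long, about 0.15 kg (0.11 to 0.2), balanced at its middle. It stands loosely upright in the holder, lens down, 50 mm deep, so that its top is 160 mm and this point about 85 mm above the bench. Its z runs along the lamp from the lens to the tail (up at the start).
- lamp_lens (a point): Centre of the lamp's lens face, its black-collared lower end, 75 mm from the middle; the beam leaves along -z of the lamp. About 10 mm above the bench at the start.
- lamp: The same lamp; origin at the lens face.
- jar_tall: Bystander: closed sauce jar with red lid, 60 mm diameter, 95 mm high, beyond the light box. Origin at the centre of its underside.
- jar_short: Bystander: closed sauce jar with red lid, 66 mm diameter, 70 mm high, beyond the light box. Origin at the centre of its underside.
- jar_plain: Bystander: closed sauce jar with orange lid, 56 mm diameter, 80 mm high, beyond the light box. Origin at the centre of its underside.
There are look-alikes about, which are no part of the job. Of the things that look like the scraper, take the one that is farthest from the robot's base at the start.

How it is judged:
By the outcome, as a careful person would: the job done as asked, in the order asked, and still so for the second after the job is handed in, while the arm keeps its last pose, push and grip.
It also fails if it takes over 54 s, if anything falls off the work surface, if the arm or the gripper's body presses on something with over 40 N, if the wrist force passes 120 N, or if a joint passes its speed limit or range.

### The arm

A 6-joint arm with a two-finger parallel gripper is mounted at the origin on the work surface. World frame = base frame: x ahead of the robot, y to its left, z up, the work surface at z = 0. Lengths are in mm, angles in rad, forces in N, time in s.
With the tool pointing down it reaches from about 375 to 925 mm from the base axis. Payload 5.7 kg.
Tool frame: the origin (TCP) lies midway between the tips of the shut fingers; the grasp point (between the pads) lies 19 mm behind it; z points along the fingers, y is the line along which they close (so a half turn about z gives the same grasp; the last joint's range is limited). The gripper opens to 88 mm and grips with 3 to 60 N. Pads are 20 mm wide; open, the fingers measure 115 mm over their backs; the gripper's body (75 mm by 178 mm) begins 61 mm behind the grasp point.
Start: joints at [-1.336, 0.359, 1.51, -0, 1.272, -0.115], TCP at [205.609, -563.637, 222.623] pointing down, gripper open.
Joint ranges: [-2.97, 2.97], [-1.01, 2.36], [0.21, 2.38], [-0.96, 4.11], [0.2, 2.71], [-2.98, 2.98]. Speed limits (rad/s): [2.39, 2.39, 3.14, 3.14, 3.14, 3.14].

### API

Orientations are given as a rotation vector (axis times angle).
In Python, from station import robot gives the robot as it stands.
- The arm moves only by the tool arm_command, never from a script. Its arguments are lists of equal length, an entry for each row: "offset": the shift along the world's x, y, z in mm, a list of three; "spin": the turn about the world's z in degrees. In form: {"offset": [[dx, dy, dz], ...], "spin": [spin, ...]}. A call has exactly 8 rows; each row is the pose to reach, as a shift and turn from the pose commanded when the call began; what a row does not reach only later rows make up. A row lasts 1/12 s, in which the tool goes at most 41.7 mm and 7.16 degrees, less where a joint would pass 70% of its speed; a pose out of reach is approached as far as the arm can. A call with a gripper value outside its range is refused whole. "hand" is the opening in per cent of the stroke, from 0 (shut) to 100 (fully open), set as the call begins (left out, the last holds). The fingers move at their own pace and stop on an object; "squeeze" is the grip in N (left out, the last holds). Time passes only in rows, so rows that repeat a pose let the fingers close, or fill a call up. It gives the time, the measured TCP pose, the force, the opening and the grip force at its end, in the units of the state.
- robot.get_state(): the state, without advancing time (a new reading comes with each control period).
- robot.get_image(name): name is "scene" or "top" or "wrist"; returns the picture (480x640x3 uint8, red, green, blue); there is no depth.
- robot.calibration(name): a dict with "camera_matrix" (3x3 intrinsics, pixels), "rvec" (rotation vector, rad) and "tvec" (3), from world to camera coordinates, as OpenCV has them; the wrist camera has in their place "hand_eye" (4x4, takes a point from camera to tool coordinates, whose origin is the TCP and whose axes are the flange's). Camera axes: x right, y down, z forward; pixel columns grow to the right and rows downward; lengths in mm; the calibration is good to about 2 mm. A picture is of the moment at which its call begins: read the wrist's pose just before it. calibration takes no time and is no camera call.
- robot.finish_job(): hands the job in; it is judged then, once.
The state is a dict: "time": time; "joint_positions": joint angles; "joint_vel": joint speeds; "joint_torque": joint torques, N m; "tool_pos": TCP position; "orientation": TCP orientation; "ft_force": force on the tool from outside, world axes, zero at the start; "wrist_torque": the same for the moment, N m; "opening": opening from 0.0 (shut) to 1.0 (fully open); "grasp_force": force on a finger pad.
Only numpy, scipy, OpenCV 4.12 (cv2) and the standard library are available. Lean on these libraries where they do the work, as an engineer would, in place of code of your own. Each camera call takes 0.05 s, during which the arm holds its last target. There are 200 camera calls.

## Working session

There is one attempt and no reset: what is moved stays moved. The work goes in short steps, Python scripts to look and compute and a tool call to move; the robot and the scene stay as the last step left them, time stands still between calls to the robot, and variables do not carry over. Pictures are saved under pics/ and viewed, at most 10 in all, crops included, and the job is handed in when it is done.

Besides the shell and the picture viewer there is one more tool, called after "Request:" by a JSON object that holds its "name" and its "arguments", one argument or row to a line. arm_command: Moves the arm, as the interface text tells. Its arguments: {"type":"object","properties":{"offset":{"type":"array","items":{"type":"array","items":{"type":"number"}}},"spin":{"type":"array","items":{"type":"number"}},"hand":{"type":"number"},"squeeze":{"type":"number"}},"required":["offset","spin"]}

```bash
ls; mkdir -p pics; python3 - <<'E'
from station import robot
import cv2
for n in("top","scene"):
    cv2.imwrite(f"pics/{n}0.png",robot.get_image(n)[...,::-1])
    print(robot.calibration(n))
print(robot.calibration("wrist")); print(robot.get_state())
E
```

```text
pics
{'camera_matrix': array([[593.35548836,   0.        , 323.65223558],
       [  0.        , 593.35548836, 225.73266977],
       [  0.        ,   0.        ,   1.        ]]), 'rvec': array([ 2.15630623, -2.21434788,  0.05063926]), 'tvec': array([  33.75088644,  511.18954975, 1218.15655462])}
{'camera_matrix': array([[576.66545475,   0.        , 312.39604437],
       [  0.        , 576.66545475, 243.59865814],
       [  0.        ,   0.        ,   1.        ]]), 'rvec': array([ 1.20214804,  2.41881766, -0.85021849]), 'tvec': array([ 274.21868613, -254.45383906, 1536.72856201])}
{'camera_matrix': array([[353.4065993 ,   0.        , 324.77507381],
       [  0.        , 353.4065993 , 236.86840414],
       [  0.        ,   0.        ,   1.        ]]), 'hand_eye': array([[ 1.89402637e-04, -9.59180535e-01, -2.82794388e-01,
         7.67036183e+01],
       [ 9.99999982e-01,  1.83609595e-04,  4.69877918e-05,
        -8.36585644e-01],
       [ 6.85398789e-06, -2.82794392e-01,  9.59180552e-01,
        -1.61861546e+02],
       [ 0.00000000e+00,  0.00000000e+00,  0.00000000e+00,
         1.00000000e+00]])}
{'time': 0.1, 'joint_positions': array([-1.33610807e+00,  3.59448500e-01,  1.51131512e+00,  5.05905775e-06,
        1.27253486e+00, -1.15112706e-01]), 'joint_vel': array([-0.00183282,  0.00118322, -0.00312015, -0.00063644,  0.00281894,
        0.00082401]), 'joint_torque': array([ 5.62812274e-04, -5.16355312e+01, -2.71406472e+01,  6.76626759e-02,
        2.76952906e-02, -3.16084925e-05]), 'tool_pos': array([ 205.46560985, -563.04905595,  221.88788872]), 'orientation': array([-3.09198740e+00, -5.46370309e-01,  1.52443585e-04]), 'ft_force': array([-0.1775102 , -0.36191095, -0.10038168]), 'wrist_torque': array([-0.06640495, -0.01296007,  0.00722539]), 'grasp_force': 0.0, 'opening': 0.9964368105713177}
```

View pics/top0.png

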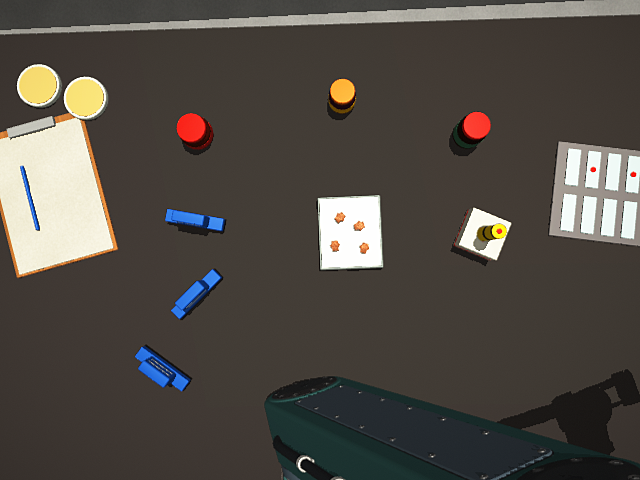

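View pics/scene0.png

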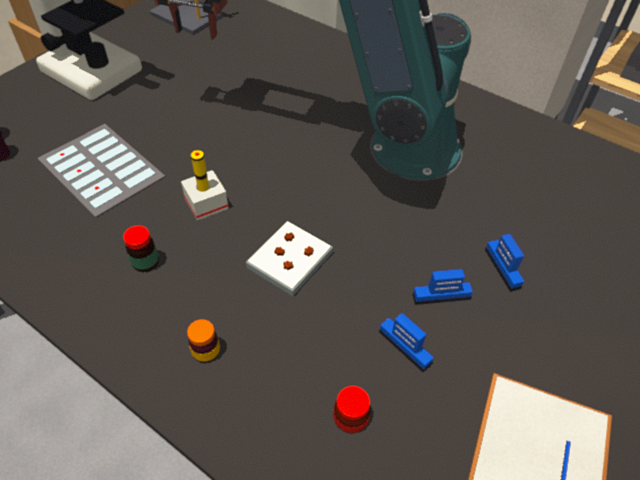

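```bash
cat > h.py <<'E'
import numpy as np, cv2
from station import robot
from scipy.spatial.transform import Rotation as R
def back(n,uv,z):
    "pixel(s) to world at height z, fixed cameras"
    c=robot.calibration(n);K=c["camera_matrix"];M=cv2.Rodrigues(np.array(c["rvec"]))[0];t=np.array(c["tvec"]).ravel()
    o=-M.T@t; uv=np.atleast_2d(uv).astype(float)
    d=(M.T@np.linalg.inv(K)@np.c_[uv,np.ones(len(uv))].T).T
    return o+d*((z-o[2])/d[:,2])[:,None]
def proj(n,P):
    c=robot.calibration(n);return cv2.projectPoints(np.atleast_2d(P).astype(float),np.array(c["rvec"]),np.array(c["tvec"]),c["camera_matrix"],None)[0][:,0]
E
python3 - <<'E'
from h import *
im=cv2.imread("pics/top0.png")
f=lambda x0,y0,w,h,s:cv2.resize(im[y0:y0+h,x0:x0+w],None,fx=s,fy=s,interpolation=cv2.INTER_CUBIC)
a=np.hstack([f(310,185,80,100,5),f(445,185,80,100,5)]) 
cv2.imwrite("pics/c1.png",a)
print(back("top",[[195,220],[197,293],[162,368],[350,232],[482,235],[193,131],[342,93],[472,130]],40))
E
```

```text
[[ 529.26033228  282.43651939   40.        ]
 [ 380.69192931  280.36164776   40.        ]
 [ 232.05949875  353.14347735   40.        ]
 [ 496.23077369  -33.37655212   40.        ]
 [ 482.97264632 -300.63371949   40.        ]
 [ 713.32221195  284.10112567   40.        ]
 [ 783.63016728  -25.14472955   40.        ]
 [ 698.71439242 -289.20749819   40.        ]]
```

View pics/c1.png

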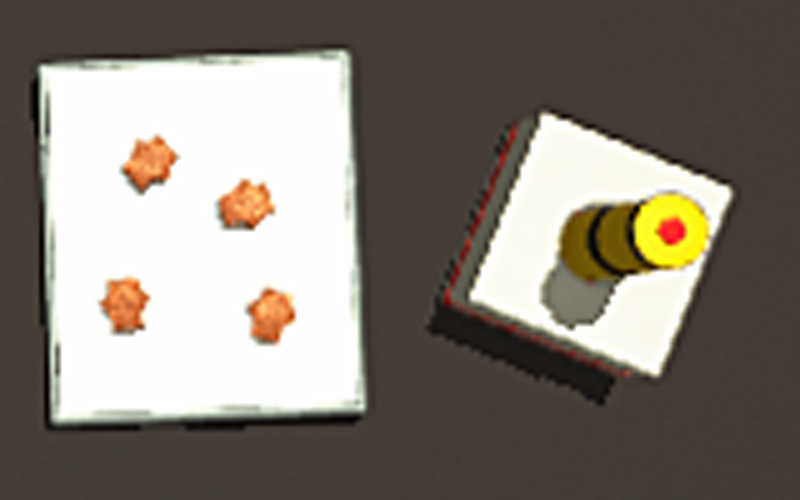

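```bash
python3 - <<'E'
from h import *
px=lambda L,x0,sx=0:(np.array(L,float)+.5-[sx,0])/5-.5+[x0,185]
pl=back("top",px([(40,65),(348,52),(362,410),(53,420)],310),25);print(pl,pl.mean(0))
print([np.linalg.norm(pl[i]-pl[i-1]) for i in range(4)])
e=pl[0]+pl[1]-pl[2]-pl[3];print("yaw",np.arctan2(e[1],e[0]));
e=pl[0]+pl[3]-pl[1]-pl[2];print("yaw y",np.arctan2(e[1],e[0])-np.pi/2)
print("chips",back("top",px([(150,162),(247,204),(126,304),(271,314)],310),30))
h=back("top",px([(542,112),(733,188),(660,376),(470,298)],445,400),60);print(h,h.mean(0),[np.linalg.norm(h[i]-h[i-1]) for i in range(4)])
e=h[0]-h[3];print("holder yaw",np.arctan2(e[1],e[0]))
print("lamp tail",back("top",px([(671,230)],445,400),160))
im=cv2.imread("pics/top0.png");s=cv2.imread("pics/scene0.png")
f=lambda im,x0,y0,w,h,s:cv2.resize(im[y0:y0+h,x0:x0+w],None,fx=s,fy=s,interpolation=cv2.INTER_CUBIC)
cv2.imwrite("pics/c2.png",np.hstack([f(im,155,195,80,60,5),f(s,370,305,80,60,5)]))
E
```

```text
[[569.92759153  31.03818225  25.        ]
 [571.81138831 -96.33455615  25.        ]
 [424.16277035 -97.39947531  25.        ]
 [423.36698848  29.4446918   25.        ]] [497.31718467 -33.31278935  25.        ]
[np.float64(146.56926546198412), np.float64(127.38666797262546), np.float64(147.6524582889978), np.float64(126.84666333520823)]
yaw 0.009035533489323734
yaw y 0.01054013073268667
chips [[528.11750011 -13.23797084  30.        ]
 [509.7616771  -52.54414969  30.        ]
 [470.05992313  -1.78964002  30.        ]
 [464.39401749 -61.02333879  30.        ]]
[[ 538.7308499  -279.9615056    60.        ]
 [ 506.23669811 -354.6642102    60.        ]
 [ 432.15390789 -322.41745861   60.        ]
 [ 465.15068244 -248.32014635   60.        ]] [ 485.56803458 -301.34083019   60.        ] [np.float64(80.09504765004394), np.float64(81.46388141890557), np.float64(80.79673753097262), np.float64(81.11226057397113)]
holder yaw -0.40611970444593276
lamp tail [[ 485.84014113 -301.05419681  160.        ]]
```

View pics/c2.png

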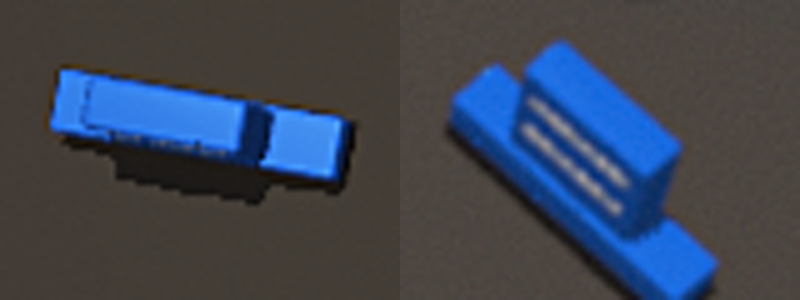

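```bash
python3 - <<'E'
from h import *
px=lambda L,x0,y0:(np.array(L,float)+.5)/5-.5+[x0,y0]
for z,L in((30,[(62,68),(350,116),(335,180),(52,128)]),(85,[(88,77),(248,100),(240,152),(84,127)])):
    p=back("top",px(L,155,195),z);e=p[0]+p[3]-p[1]-p[2]
    print(p.mean(0),[np.linalg.norm(p[i]-p[i-1]) for i in range(4)],"long axis dir",np.degrees(np.arctan2(e[1],e[0])))
q=back("scene",px([(555-400,40),(681-400,147),(668-400,180)],370,305),85);print(q)
s=robot.get_state();M=R.from_rotvec(s["orientation"]).as_matrix();print(M, "tool y dir",np.degrees(np.arctan2(M[1,1],M[0,1])),s["tool_pos"],s["opening"])
for z,c in((95,(193,128)),(80,(342,90)),(70,(476,125))):print(back("top",[c],z))
E
```

```text
[531.70533241 285.70292964  30.        ] [np.float64(25.108681982922896), np.float64(121.04379750469367), np.float64(27.052070934576186), np.float64(119.17380749959949)] long axis dir 78.54383002281145
[531.43562878 286.66896894  85.        ] [np.float64(19.79105602970644), np.float64(63.99759822736435), np.float64(20.709733421295386), np.float64(62.50177628642699)] long axis dir 79.83217777519458
[[518.13411918 257.53654588  85.        ]
 [529.85212165 319.90964133  85.        ]
 [545.06971218 323.09066566  85.        ]]
[[ 9.39441495e-01  3.42709095e-01 -3.91969935e-04]
 [ 3.42709260e-01 -9.39440050e-01  1.66019115e-03]
 [ 2.00730350e-04 -1.69398418e-03 -9.99998545e-01]] tool y dir -69.95795704349736 [ 205.46560985 -563.04905595  221.88788872] 0.9964368105713177
[[706.7985969  271.33204823  95.        ]]
[[778.28418539 -24.28993655  80.        ]]
[[ 702.13101752 -290.25183332   70.        ]]
```

Request:
{"name": "arm_command", "arguments": {
  "offset": [
    [22,34,6],
    [45,68,12],
    [67,101,19],
    [90,135,25],
    [112,169,31],
    [135,202,38],
    [157,236,44],
    [180,270,50]
  ],
  "spin": [7,14,21,28,35,42,49,56],
  "hand": 100,
  "squeeze": 40
}}

```text
time: 0.77
tool_pos: [386.0, -291.7, 272.7]
orientation: [-2.469, -1.942, 0.0]
ft_force: [1.1, -0.5, 0.6]
opening: 1.0
grasp_force: 0.0
```

Request:
{"name": "arm_command", "arguments": {
  "offset": [
    [12,39,0],
    [24,78,0],
    [36,116,0],
    [48,155,0],
    [60,194,0],
    [72,233,0],
    [84,271,0],
    [95,310,0]
  ],
  "spin": [3,3,3,3,3,3,3,3]
}}

```text
time: 1.43
tool_pos: [480.6, 18.3, 272.5]
orientation: [-2.423, -1.999, 0.0]
ft_force: [0.5, -0.6, 0.1]
opening: 1.003
grasp_force: 0.0
```

Request:
{"name": "arm_command", "arguments": {
  "offset": [
    [8,40,-10],
    [16,80,-20],
    [24,120,-40],
    [32,160,-60],
    [40,200,-80],
    [46,240,-100],
    [51,270,-122],
    [51,270,-122]
  ],
  "spin": [0,0,0,0,0,0,0,0]
}}

```text
time: 2.1
tool_pos: [530.2, 290.4, 147.0]
orientation: [-2.419, -2.001, 0.004]
ft_force: [-0.6, 0.8, -0.6]
opening: 0.998
grasp_force: 0.0
```

Request:
{"name": "arm_command", "arguments": {
  "offset": [
    [0,0,0],
    [0,0,-15],
    [0,0,-35],
    [0,0,-60],
    [0,0,-85],
    [0,0,-100],
    [0,0,-109],
    [0,0,-109]
  ],
  "spin": [0,0,0,0,0,0,0,0]
}}

```text
time: 2.77
tool_pos: [530.6, 284.6, 40.6]
orientation: [-2.424, -1.997, 0.005]
ft_force: [0.8, -0.1, 0.5]
opening: 1.001
grasp_force: 0.0
```

```bash
python3 - <<'E'
from h import *
s=robot.get_state();print(s["tool_pos"],s["orientation"],s["ft_force"])
cv2.imwrite("pics/w1.png",robot.get_image("wrist")[...,::-1])
E
```

```text
[530.64342248 284.55001579  40.61729899] [-2.42395188 -1.99746418  0.00471136] [ 0.82859623 -0.11392872  0.51755195]
```

View pics/w1.png

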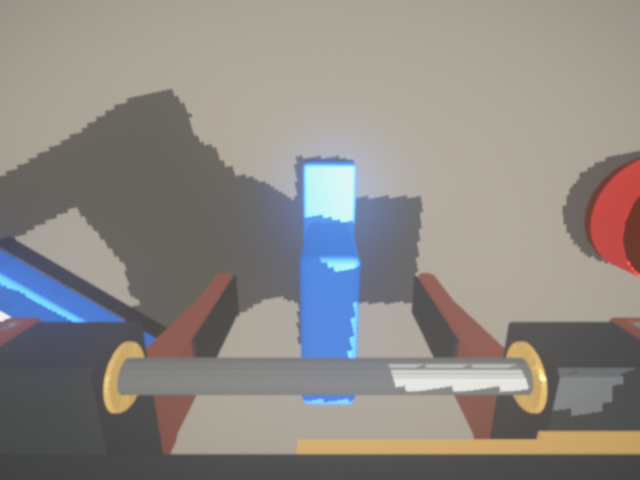

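Request:
{"name": "arm_command", "arguments": {
  "offset": [
    [0,0,0],
    [0,0,0],
    [0,0,0],
    [0,0,0],
    [0,0,0],
    [0,0,0],
    [0,0,0],
    [0,0,0]
  ],
  "spin": [0,0,0,0,0,0,0,0],
  "hand": 0,
  "squeeze": 50
}}

```text
time: 3.48
tool_pos: [531.6, 286.4, 41.7]
orientation: [-2.423, -1.999, 0.0]
ft_force: [0.5, -0.1, -0.3]
opening: 0.431
grasp_force: 0.0
```

```bash
python3 - <<'E'
from h import *
s=robot.get_state();print(s["tool_pos"],s["opening"]*88,s["grasp_force"],s["ft_force"])
E
```

```text
[531.5834949  286.42112531  41.66467789] 37.935894389741414 0.0 [ 0.52013079 -0.09363469 -0.31531163]
```

Request:
{"name": "arm_command", "arguments": {
  "offset": [
    [0,0,0],
    [0,0,0],
    [0,0,0],
    [0,0,0],
    [0,0,0],
    [0,0,10],
    [0,0,30],
    [0,0,60]
  ],
  "spin": [0,0,0,0,0,0,0,0]
}}

```text
time: 4.15
tool_pos: [529.3, 285.4, 100.3]
orientation: [-2.422, -1.998, 0.009]
ft_force: [0.1, -0.1, -0.6]
opening: 0.248
grasp_force: 50.0
```

```bash
python3 - <<'E'
from h import *
s=robot.get_state();print(s["tool_pos"],s["opening"]*88,s["grasp_force"],s["ft_force"])
E
```

```text
[529.26778407 285.38787291 100.27231336] 21.849443741165473 49.99845027923584 [ 0.1185016  -0.08652562 -0.55983907]
```

Request:
{"name": "arm_command", "arguments": {
  "offset": [
    [-5,-20,20],
    [-18,-50,20],
    [-32,-85,20],
    [-48,-120,20],
    [-64,-160,20],
    [-80,-200,20],
    [-92,-235,20],
    [-104,-265,20]
  ],
  "spin": [1.4,2.8,4.2,5.6,7,8.5,10,11.4]
}}

```text
time: 4.82
tool_pos: [426.2, 19.4, 122.2]
orientation: [2.211, 2.231, -0.001]
ft_force: [-0.7, 0.7, -1.0]
opening: 0.249
grasp_force: 50.0
```

Request:
{"name": "arm_command", "arguments": {
  "offset": [
    [-12,-25,0],
    [-22,-45,0],
    [-28,-55,-10],
    [-28,-55,-25],
    [-28,-55,-40],
    [-28,-55,-48],
    [-28,-55,-53],
    [-28,-55,-53]
  ],
  "spin": [0,0,0,0,0,0,0,0]
}}

```text
time: 5.48
tool_pos: [399.2, -33.4, 68.2]
orientation: [-2.212, -2.229, 0.001]
ft_force: [0.8, -0.1, -2.0]
opening: 0.254
grasp_force: 50.0
```

```bash
python3 - <<'E'
from h import *
a=robot.get_image("top")[180:290,290:400,::-1];b=robot.get_image("scene")[190:320,220:400,::-1]
s=robot.get_state();print(s["tool_pos"],s["opening"]*88,s["grasp_force"],s["ft_force"])
r=lambda i,h:cv2.resize(i,(int(i.shape[1]*h/i.shape[0]),h),interpolation=cv2.INTER_CUBIC)
cv2.imwrite("pics/d1.png",np.hstack([r(a,330),r(b,330)]))
E
```

```text
[399.89049772 -33.4999702   68.9341299 ] 22.045476551693046 49.998682737350464 [ 0.70980965  0.34798416 -1.67489105]
```

View pics/d1.png

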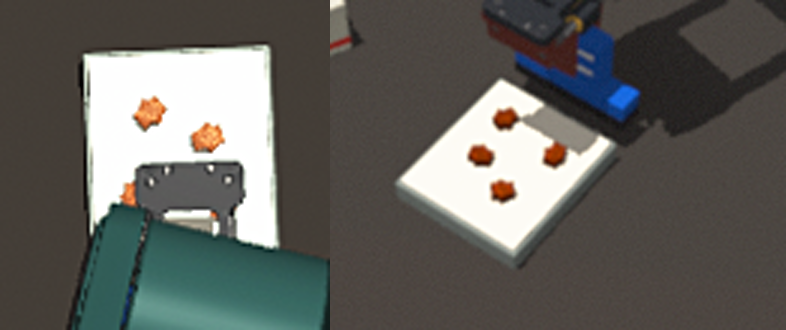

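Request:
{"name": "arm_command", "arguments": {
  "offset": [
    [8,0,-0.5],
    [18,0,-0.5],
    [30,0,-0.5],
    [42,0,-0.5],
    [54,0,-0.5],
    [66,0,-0.5],
    [78,0,-0.5],
    [90,0,-0.5]
  ],
  "spin": [0,0,0,0,0,0,0,0]
}}

```text
time: 6.25
tool_pos: [491.9, -33.6, 68.4]
orientation: [2.212, 2.23, 0.001]
ft_force: [0.3, -0.3, -1.0]
opening: 0.253
grasp_force: 50.0
```

Request:
{"name": "arm_command", "arguments": {
  "offset": [
    [12,0,0],
    [24,0,0],
    [36,0,0],
    [48,0,0],
    [58,0,0],
    [68,0,0],
    [78,0,0],
    [86,0,0]
  ],
  "spin": [0,0,0,0,0,0,0,0]
}}

```text
time: 6.92
tool_pos: [577.2, -33.7, 68.2]
orientation: [2.212, 2.23, 0.001]
ft_force: [0.3, 1.0, -1.1]
opening: 0.245
grasp_force: 50.0
```

Request:
{"name": "arm_command", "arguments": {
  "offset": [
    [7,0,0],
    [13,0,0],
    [18,0,0],
    [20,0,0],
    [20,0,0],
    [20,0,10],
    [20,0,30],
    [20,0,60]
  ],
  "spin": [0,0,0,0,0,0,0,0]
}}

```text
time: 7.58
tool_pos: [592.8, -33.3, 126.9]
orientation: [-2.209, -2.226, 0.006]
ft_force: [0.4, -0.4, -0.9]
opening: 0.253
grasp_force: 50.0
```

```bash
python3 - <<'E'
from h import *
a=robot.get_image("top")[150:290,280:420,::-1];b=robot.get_image("scene")[190:360,200:400,::-1]
s=robot.get_state();print(s["tool_pos"],s["opening"]*88,s["grasp_force"],s["ft_force"])
r=lambda i,h:cv2.resize(i,(int(i.shape[1]*h/i.shape[0]),h),interpolation=cv2.INTER_CUBIC)
cv2.imwrite("pics/d2.png",np.hstack([r(a,360),r(b,360)]))
E
```

```text
[598.45875942 -34.1248874  132.99462106] 22.05713889827703 49.99858617782593 [ 0.83002598  0.32500749 -0.84563993]
```

View pics/d2.png

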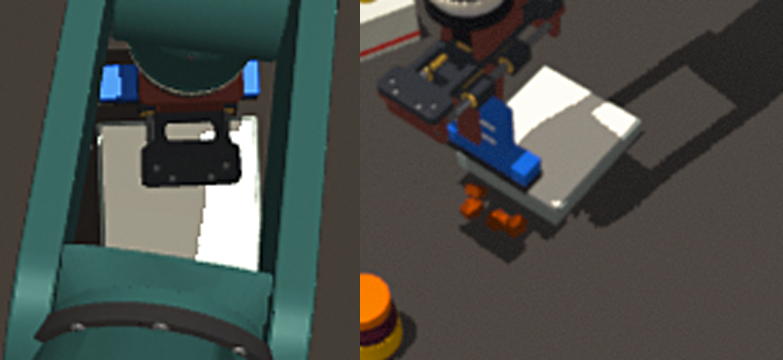

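Request:
{"name": "arm_command", "arguments": {
  "offset": [
    [-5,20,0],
    [-15,55,0],
    [-28,95,0],
    [-40,135,0],
    [-50,175,0],
    [-60,208,0],
    [-66,228,-5],
    [-66,234,-15]
  ],
  "spin": [0,0,0,0,0,0,0,0]
}}

```text
time: 8.35
tool_pos: [528.1, 203.6, 113.8]
orientation: [-2.209, -2.233, -0.002]
ft_force: [0.2, 0.5, -2.2]
opening: 0.25
grasp_force: 50.0
```

Request:
{"name": "arm_command", "arguments": {
  "offset": [
    [0,0,-20],
    [0,0,-40],
    [0,0,-55],
    [0,0,-63],
    [0,0,-67],
    [0,0,-70],
    [0,0,-71],
    [0,0,-71]
  ],
  "spin": [0,0,0,0,0,0,0,0]
}}

```text
time: 9.02
tool_pos: [530.1, 200.2, 42.5]
orientation: [2.213, 2.229, 0.001]
ft_force: [-0.1, -0.4, -0.9]
opening: 0.248
grasp_force: 50.0
```

```bash
python3 - <<'E'
from h import *
s=robot.get_state();print(s["tool_pos"],s["opening"]*88,s["grasp_force"],s["ft_force"],s["wrist_torque"])
E
```

```text
[530.12179384 200.17168515  42.5042099 ] 21.86225443862727 49.998600482940674 [-0.12523232 -0.40656928 -0.8611361 ] [-0.04630255 -0.08217201 -0.0539606 ]
```

Request:
{"name": "arm_command", "arguments": {
  "offset": [
    [0,0,-0.5],
    [0,0,-0.5],
    [0,0,-0.5],
    [0,0,-0.5],
    [0,0,-0.5],
    [0,0,-0.5],
    [0,0,10],
    [0,0,40]
  ],
  "spin": [0,0,0,0,0,0,0,0],
  "hand": 100
}}

```text
time: 9.68
tool_pos: [526.5, 199.5, 79.7]
orientation: [-2.21, -2.227, 0.01]
ft_force: [-0.1, -0.0, -0.1]
opening: 0.815
grasp_force: 0.0
```

Request:
{"name": "arm_command", "arguments": {
  "offset": [
    [0,0,30],
    [0,0,60],
    [0,-10,95],
    [0,-40,125],
    [-2,-75,138],
    [-4,-115,138],
    [-6,-155,138],
    [-10,-195,138]
  ],
  "spin": [0,0,0,0,-4,-8,-12,-16]
}}

```text
time: 10.35
tool_pos: [519.8, 3.8, 221.7]
orientation: [2.503, 1.896, 0.003]
ft_force: [0.3, 0.2, -0.3]
opening: 0.999
grasp_force: 0.0
```

Request:
{"name": "arm_command", "arguments": {
  "offset": [
    [-4,-40,0],
    [-8,-80,0],
    [-12,-120,0],
    [-17,-160,0],
    [-22,-200,0],
    [-28,-240,0],
    [-32,-275,0],
    [-34.3,-306.4,0]
  ],
  "spin": [-2,-4,-6,-7.7,-7.7,-7.7,-7.7,-7.7]
}}

```text
time: 11.02
tool_pos: [484.4, -303.4, 221.0]
orientation: [2.624, 1.726, -0.0]
ft_force: [0.7, 0.1, -0.1]
opening: 1.002
grasp_force: 0.0
```

```bash
python3 - <<'E'
from h import *
b=robot.get_image("scene");a=robot.get_image("wrist")
s=robot.get_state();print(s["tool_pos"],s["orientation"],s["opening"]*88)
M=R.from_rotvec(s["orientation"]).as_matrix();print(np.degrees(np.arctan2(M[1,1],M[0,1])))
r=lambda i,h:cv2.resize(i,(int(i.shape[1]*h/i.shape[0]),h),interpolation=cv2.INTER_CUBIC)
cv2.imwrite("pics/e1.png",np.hstack([r(a,300),r(b[120:390,150:510],300)])[...,::-1])
E
```

```text
[ 485.09772425 -305.95201684  220.99069364] [ 2.62463987e+00  1.72090404e+00 -9.78161055e-04] 88.04099474377463
-23.49635491596981
```

View pics/e1.png

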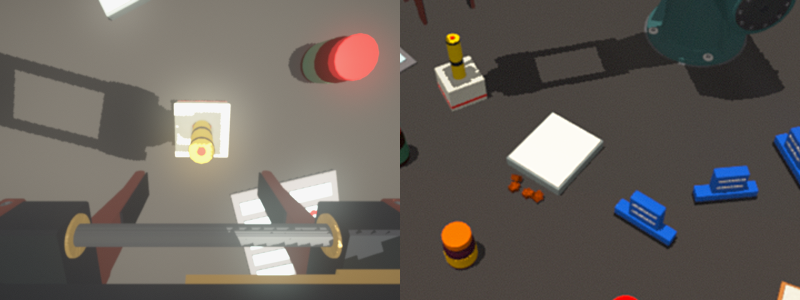

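Request:
{"name": "arm_command", "arguments": {
  "offset": [
    [0,0,0],
    [0,0,-15],
    [0,0,-40],
    [0,0,-68],
    [0,0,-95],
    [0,0,-112],
    [0,0,-120],
    [0,0,-124]
  ],
  "spin": [0,0,0,0,0,0,0,0]
}}

```text
time: 11.78
tool_pos: [484.8, -299.0, 95.2]
orientation: [-2.62, -1.728, 0.001]
ft_force: [-0.5, 0.1, 0.1]
opening: 1.002
grasp_force: 0.0
```

Request:
{"name": "arm_command", "arguments": {
  "offset": [
    [0,0,0],
    [0,0,0],
    [0,0,0],
    [0,0,0],
    [0,0,0],
    [0,0,0],
    [0,0,0],
    [0,0,0]
  ],
  "spin": [0,0,0,0,0,0,0,0],
  "hand": 0,
  "squeeze": 20
}}

```text
time: 12.45
tool_pos: [485.3, -301.1, 96.3]
orientation: [2.624, 1.728, 0.0]
ft_force: [-0.6, -0.6, 0.2]
opening: 0.431
grasp_force: 0.0
```

Request:
{"name": "arm_command", "arguments": {
  "offset": [
    [0,0,0],
    [0,0,0],
    [0,0,0],
    [0,0,0],
    [0,0,0],
    [0,0,0],
    [0,0,0],
    [0,0,5]
  ],
  "spin": [0,0,0,0,0,0,0,0]
}}

```text
time: 13.12
tool_pos: [484.7, -300.6, 100.4]
orientation: [-2.622, -1.727, 0.001]
ft_force: [0.4, -0.4, -1.4]
opening: 0.315
grasp_force: 20.0
```

```bash
python3 - <<'E'
from h import *
s=robot.get_state();print(s["tool_pos"],s["orientation"],s["opening"]*88,s["grasp_force"],s["ft_force"])
E
```

```text
[ 484.73845208 -300.58454994  100.37968256] [-2.62229125e+00 -1.72698964e+00  8.04878794e-04] 27.722390833184697 19.998327791690826 [ 0.44062048 -0.43875988 -1.37136001]
```

Request:
{"name": "arm_command", "arguments": {
  "offset": [
    [0,0,15],
    [0,0,40],
    [0,0,65],
    [0,0,80],
    [3,7,85],
    [12,28,85],
    [22,50,85],
    [27.7,64.3,85]
  ],
  "spin": [0,0,0,0,0,0,0,0]
}}

```text
time: 13.78
tool_pos: [513.1, -234.4, 185.6]
orientation: [-2.622, -1.727, -0.0]
ft_force: [-0.5, -0.7, -1.8]
opening: 0.316
grasp_force: 20.0
```

Request:
{"name": "arm_command", "arguments": {
  "offset": [
    [0,0,0],
    [0,0,-10],
    [0,0,-25],
    [0,0,-40],
    [0,0,-50],
    [0,0,-54],
    [-2,-5,-54],
    [-4.7,-11,-54]
  ],
  "spin": [0,0,0,0,0,0,0,0],
  "squeeze": 12
}}

```text
time: 14.45
tool_pos: [508.1, -248.2, 131.9]
orientation: [-2.623, -1.728, 0.001]
ft_force: [0.2, -0.1, -1.8]
opening: 0.318
grasp_force: 12.0
```

Request:
{"name": "arm_command", "arguments": {
  "offset": [
    [-1.6,-3.7,1],
    [-4.7,-11,1.7],
    [-8,-18.6,2],
    [-11.2,-26,1.4],
    [-14.3,-33.4,0.3],
    [-14.3,-33.4,0.3],
    [-14.3,-33.4,0.3],
    [-14.3,-33.4,0.3]
  ],
  "spin": [0,0,0,0,0,0,0,0]
}}

```text
time: 15.12
tool_pos: [493.8, -281.5, 132.4]
orientation: [2.624, 1.728, -0.001]
ft_force: [0.1, 0.1, -1.2]
opening: 0.317
grasp_force: 12.0
```

```bash
python3 - <<'E'
from h import *
s=robot.get_state();print(s["tool_pos"],s["orientation"],s["opening"]*88,s["grasp_force"],s["ft_force"],s["wrist_torque"])
cv2.imwrite("pics/f1.png",robot.get_image("wrist")[...,::-1])
c=robot.calibration("wrist");T=np.linalg.inv(c["hand_eye"])
for th in(0,20,45):
    a=np.radians(th);d=np.array([np.sin(a),0,np.cos(a)])
    p=T[:3,:3]@(np.array([0,0,-19])+105*d)+T[:3,3];q=c["camera_matrix"]@p;print(th,q[:2]/q[2])
E
```

```text
[ 493.75389628 -281.53202244  132.36814209] [ 2.62367112e+00  1.72770925e+00 -9.25675478e-04] 27.89579248482801 11.99997067451477 [ 0.05055895  0.05287809 -1.2393796 ] [-0.05556198 -0.04814987 -0.0260778 ]
0 [326.40841952 242.77579565]
20 [326.51689396 195.75046385]
45 [326.76829754 138.53800272]
```

View pics/f1.png

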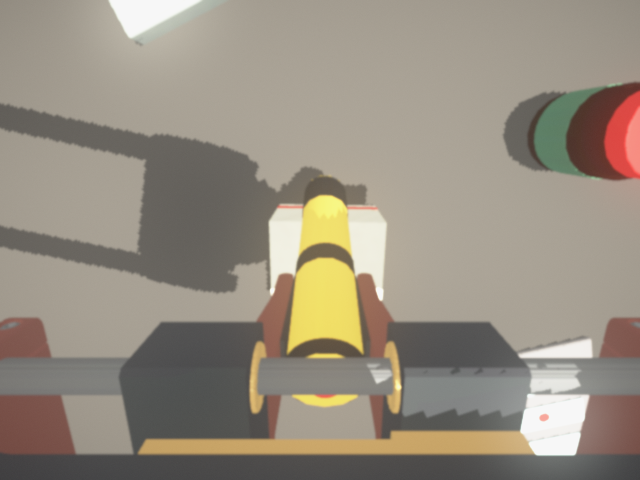

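Request:
{"name": "arm_command", "arguments": {
  "offset": [
    [-3.1,-7.3,-2],
    [-6.2,-14.3,-4.6],
    [-9.1,-21.1,-7.9],
    [-11.9,-27.7,-11.8],
    [-14.6,-33.9,-16.4],
    [-14.8,-34.6,-17],
    [-14.8,-34.6,-17],
    [-14.8,-34.6,-17]
  ],
  "spin": [0,0,0,0,0,0,0,0]
}}

```text
time: 15.83
tool_pos: [478.9, -315.9, 115.1]
orientation: [-2.624, -1.727, 0.001]
ft_force: [-0.3, 0.4, -1.2]
opening: 0.313
grasp_force: 12.0
```

Request:
{"name": "arm_command", "arguments": {
  "offset": [
    [0,0,0],
    [0,0,0],
    [0,0,0],
    [0,0,0],
    [0,0,0],
    [0,0,0],
    [0,0,0],
    [0,0,0]
  ],
  "spin": [0,0,0,0,0,0,0,0],
  "squeeze": 60
}}

```text
time: 16.5
tool_pos: [479.2, -315.7, 115.4]
orientation: [-2.624, -1.728, 0.0]
ft_force: [-0.1, -0.7, -1.4]
opening: 0.313
grasp_force: 60.0
```

```bash
cat > m.py <<'E'
from h import *
import sys
def tilt(f):
    s=robot.get_state();print(s["time"],s["tool_pos"],s["opening"]*88,s["grasp_force"],s["ft_force"])
    im=robot.get_image("wrist");cv2.imwrite(f,im[...,::-1])
    col=im[:350,315:338].astype(int).mean(1)          # column strip along the lamp
    yel=(col[:,0]-col[:,2]>60)&(col[:,1]>90);e=np.flatnonzero(np.diff(yel.astype(int)));print("yellow edges",e)
    print("dark rows",np.flatnonzero(col.sum(1)<150)[:3], )
    c=robot.calibration("wrist");T=np.linalg.inv(c["hand_eye"])
    def row(th,along):  # silhouette row of near-side surface generator at distance from grasp
        a=np.radians(th);p=np.array([0,0,-19])+along*np.array([np.sin(a),0,np.cos(a)])+14*np.array([np.cos(a),0,-np.sin(a)])
        q=c["camera_matrix"]@(T[:3,:3]@p+T[:3,3]);return q[1]/q[2]
    return row
E
python3 - <<'E'
from m import *
row=tilt("pics/g1.png")
# old picture (theta~20) used to calibrate band positions
im=cv2.imread("pics/f1.png")[...,::-1];col=im[:350,315:338].astype(int).mean(1)
yel=(col[:,0]-col[:,2]>60)&(col[:,1]>90);print("old edges",np.flatnonzero(np.diff(yel.astype(int))))
for th in(18,20,22,40,43,45,47,50):print(th,[round(row(th,a),1) for a in(105,95,85,40,30,20)])
E
```

```text
16.5 [ 479.22266488 -315.73092323  115.44070139] 27.50904426994193 60.00009477138519 [-0.14041705 -0.73000419 -1.4328791 ]
yellow edges [110 114 144 222 241]
dark rows []
old edges [194 244 256 338]
18 [np.float64(182.0), np.float64(188.7), np.float64(196.0), np.float64(236.6), np.float64(247.9), np.float64(260.4)]
20 [np.float64(177.4), np.float64(184.5), np.float64(192.1), np.float64(234.9), np.float64(246.8), np.float64(259.9)]
22 [np.float64(172.7), np.float64(180.2), np.float64(188.3), np.float64(233.3), np.float64(245.8), np.float64(259.4)]
40 [np.float64(131.5), np.float64(143.3), np.float64(155.8), np.float64(222.1), np.float64(239.6), np.float64(258.2)]
43 [np.float64(124.8), np.float64(137.5), np.float64(150.8), np.float64(220.9), np.float64(239.1), np.float64(258.6)]
45 [np.float64(120.4), np.float64(133.6), np.float64(147.5), np.float64(220.2), np.float64(238.9), np.float64(258.9)]
47 [np.float64(116.0), np.float64(129.8), np.float64(144.4), np.float64(219.6), np.float64(238.8), np.float64(259.2)]
50 [np.float64(109.4), np.float64(124.3), np.float64(139.7), np.float64(218.8), np.float64(238.9), np.float64(259.9)]
```

Request:
{"name": "arm_command", "arguments": {
  "offset": [
    [0,0,15],
    [0,0,35],
    [-4,12,55],
    [-12,40,60],
    [-22,75,60],
    [-32,108,60],
    [-39,130,60],
    [-42.6,142,60]
  ],
  "spin": [0,0,0,0,0,0,0,0]
}}

```text
time: 17.22
tool_pos: [434.8, -170.9, 175.3]
orientation: [-2.621, -1.729, 0.001]
ft_force: [-0.7, -0.8, -1.0]
opening: 0.31
grasp_force: 60.0
```

Request:
{"name": "arm_command", "arguments": {
  "offset": [
    [0,0,0],
    [0,0,0],
    [0,0,0],
    [0,0,0],
    [0,0,0],
    [0,0,0],
    [0,0,0],
    [0,0,0]
  ],
  "spin": [0,0,0,0,0,0,0,0]
}}

```text
time: 17.88
tool_pos: [436.7, -174.1, 175.3]
orientation: [-2.624, -1.727, 0.0]
ft_force: [0.0, 0.6, -0.5]
opening: 0.312
grasp_force: 60.0
```

```bash
python3 - <<'E'
from m import *
row=tilt("pics/g2.png")
w=cv2.imread("pics/g2.png");print(w[95:160:3,326].tolist())
sc=robot.get_image("scene")[...,::-1];cv2.imwrite("pics/g2s.png",sc);cv2.imwrite("pics/g2t.png",robot.get_image("top")[...,::-1])
G=np.array(robot.get_state()["tool_pos"])+[0,0,19];n=np.array([.395,.919,0])
for th in(45,50):
    a=np.radians(th);d=np.sin(a)*n-np.cos(a)*np.array([0,0,1]);P=[G+105*d,G,G-45*d];print(th,proj("scene",P),proj("top",P))
v=np.vstack
a=cv2.resize(sc[170:290,190:330],None,fx=5,fy=5,interpolation=cv2.INTER_CUBIC)
cv2.imwrite("pics/g2v.png",a)
E
```

```text
17.8833 [ 436.6565033  -174.09126591  175.29284993] 27.454543675412896 59.99964237213135 [ 0.03178841  0.60247018 -0.4542354 ]
yellow edges [145 220 242 264]
dark rows [222 223 224]
[[219, 233, 231], [219, 232, 231], [219, 232, 231], [219, 232, 231], [219, 232, 231], [207, 225, 225], [79, 102, 107], [66, 75, 75], [66, 75, 74], [65, 74, 73], [63, 72, 72], [60, 69, 68], [60, 68, 68], [58, 66, 67], [56, 65, 66], [55, 64, 64], [53, 63, 65], [62, 121, 139], [67, 140, 163], [66, 140, 164], [64, 139, 163], [65, 141, 165]]
45 [[271.38052694 200.63183753]
 [253.85668268 154.43493751]
 [246.19374708 134.23366977]] [[389.87031545 244.92297445]
 [433.21262147 259.39665235]
 [453.79151141 266.26874227]]
50 [[272.56760165 200.3032712 ]
 [253.85668268 154.43493751]
 [245.75561798 134.57582   ]] [[387.15852662 243.61155738]
 [433.21262147 259.39665235]
 [454.89228237 266.82738152]]
```

View pics/g2v.png

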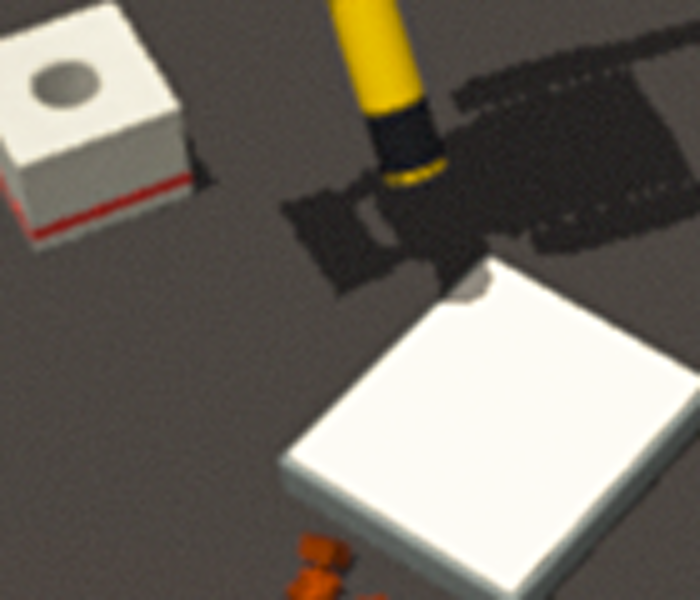

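```bash
python3 - <<'E'
from m import *
from scipy.optimize import least_squares
G=np.array([436.66,-174.09,194.29]);n=np.array([.395,.919,0]);z=np.array([0,0,1])
row=tilt("pics/g3.png")
def pts(th,L):
    d=np.sin(th)*n-np.cos(th)*z; return G+L*d
f=lambda p:np.r_[proj("scene",pts(*p))[0]-[273,204.3],(row(np.degrees(p[0]),p[1])-111)]
r=least_squares(f,[.8,105]);print(np.degrees(r.x[0]),r.x[1],r.fun,pts(*r.x))
im=cv2.imread("pics/g2t.png").astype(int);m=(im[...,2]-im[...,0]>80)&(im[...,1]>90)
m[:,:370]=0;m[:200]=0;m[300:]=0;m[:,470:]=0
v,u=np.nonzero(m);print("top yellow",len(u),(u.min(),u.max(),v.min(),v.max()) if len(u) else "")
if len(u):
    print(u.mean(),v.mean())
    for k in range(u.min(),u.max()+1,4):print(k,v[u==k].min() if (u==k).any() else None,v[u==k].max() if (u==k).any() else None)
print("top lens pred",proj("top",pts(*r.x)))
sub=cv2.imread("pics/g2t.png")[236:262:2,376:408:2].sum(2)//3;print(sub)
E
```

```text
18.0333 [ 436.58677179 -173.79740847  175.36944081] 27.138334024817425 59.99971032142639 [ 0.84328273  0.89688157 -1.09549886]
yellow edges [145 220 243 263]
dark rows [222 223 224]
44.43674899884564 113.54021015300088 [-0.49382405  0.03016054 -0.05500152] [ 468.05931507 -101.03690999  113.21959054]
top yellow 376 (np.int64(383), np.int64(435), np.int64(230), np.int64(261))
407.125 250.4281914893617
383 241 242
387 None None
391 None None
395 243 254
399 241 255
403 242 257
407 243 258
411 245 251
415 246 257
419 250 260
423 249 257
427 None None
431 None None
435 230 230
top lens pred [[387.10155147 243.95641973]]
[[254 255 241  61  60  62  61  62  60  61  62  62  61  61  61  61]
 [254 255 237  72  60 104  28  34  51  65  63  61  61  61  61  62]
 [254 255 208  73  93  11  16  17  14  13  18  20  55  58  59  61]
 [254 255 221  77  47  17  18  17  17   7 125 130 123 118  97  53]
 [254 255 209  97  10  16  19  18  14 131 137 131 131 130 131 128]
 [254 255 215  97  11  16  16  17   7 134 130 132 132 132 132 131]
 [254 255 247  98   9  14  17  15  28 126 124 126 127 130 131 131]
 [255 218 115  55  19   9  13  13  26 113 113 118 121 125 127 128]
 [144 147 135  43  63  46   6   7   4  95 101 104 109 114 118 122]
 [141 149 136  44  31  65  61  59  43  32  77  84  93 100 106 109]
 [146 149 166  57  25  32  64  62  63  61  61  63  69  76  86  93]
 [145 148 164  57  25  25  32  64  61  60  60  61  62  35  43  63]
 [133 147 163  70  23  27  25  34  64  63  62  61  67  22  25  23]]
```

Request:
{"name": "arm_command", "arguments": {
  "offset": [
    [0.4,0.8,-3],
    [0.8,1.7,-7],
    [1.2,2.5,-11],
    [1.6,3.3,-14],
    [1.6,3.4,-16],
    [1.6,3.4,-16.8],
    [1.6,3.4,-16.8],
    [1.6,3.4,-16.8]
  ],
  "spin": [0,0,0,0,0,0,0,0]
}}

```text
time: 18.75
tool_pos: [438.2, -170.4, 158.6]
orientation: [-2.624, -1.728, 0.0]
ft_force: [-0.8, -0.2, -1.6]
opening: 0.311
grasp_force: 60.0
```

Request:
{"name": "arm_command", "arguments": {
  "offset": [
    [0,0,0],
    [0,0,0],
    [0,0,0],
    [0,0,0],
    [0,0,0],
    [0,0,0],
    [0,0,0],
    [0,0,0]
  ],
  "spin": [0,0,0,0,0,0,0,0]
}}

```text
time: 19.42
tool_pos: [438.2, -170.3, 158.6]
orientation: [-2.624, -1.728, 0.0]
ft_force: [-0.4, -0.0, -1.4]
opening: 0.309
grasp_force: 60.0
```

```bash
python3 - <<'E'
from m import *
row=tilt("pics/g4.png")
sc=robot.get_image("scene").astype(int)
P=np.array([469.7,-97.6,96.4]);print("lens pred scene",proj("scene",P),"plate centre",proj("scene",[497.3,-33.3,25]))
m=(sc[...,0]-sc[...,2]>60)&(sc[...,1]>80);m[:190]=0;m[225:]=0;m[:,:255]=0;m[:,290:]=0
v,u=np.nonzero(m);k=v>=v.max()-5;print("yellow ring rows",sorted(set(v)),"ring",u[k].min(),u[k].max(),v[k].min(),v[k].max(),u[k].mean(),v[k].mean())
q=(sc[...,0]-sc[...,2]>60)&(sc[...,1]<110);l,c,st,ce=cv2.connectedComponentsWithStats(q[220:320,220:330].astype(np.uint8));print("chips px",[(s[4],(x+[220,220]).round(1)) for s,x in zip(st[1:],ce[1:]) if s[4]>5])
for a in ce[1:][st[1:,4]>5]:print(back("scene",[a+[220,220]],5))
# scraper upright check: grip top corners' blue blob top in scene vs model
b=(sc[...,2]-sc[...,0]>70);l,c,st,ce=cv2.connectedComponentsWithStats(b.astype(np.uint8));print("blue",[(s[:5].tolist()) for s in st[1:] if s[4]>200])
a=np.radians(90.5);ex=np.array([np.sin(a),-np.cos(a),0]);ey=np.array([np.cos(a),np.sin(a),0])
pp=[np.array([530,200,0])+x*ex+y*ey+[0,0,zz] for x,y,zz in[(i*13,j*60,k) for i in(-1,1) for j in(-1,1) for k in(0,30)]+[(i*11,j*32,85) for i in(-1,1) for j in(-1,1)]]
pr=proj("scene",pp);print("scraper pred box",pr.min(0),pr.max(0)-pr.min(0))
print(np.abs(robot.get_state()["joint_vel"]).max())
E
```

```text
19.4167 [ 438.23283957 -170.33092253  158.63019817] 27.187271508593994 59.99954581260681 [-0.38277035 -0.04286639 -1.43777224]
yellow edges [145 220 243 264]
dark rows [222 223 224]
lens pred scene [[273.57104268 210.73337386]] plate centre [[289.46752537 252.91390368]]
yellow ring rows [np.int64(190), np.int64(191), np.int64(192), np.int64(193), np.int64(194), np.int64(195), np.int64(196), np.int64(197), np.int64(198), np.int64(199), np.int64(209), np.int64(210), np.int64(211), np.int64(212), np.int64(213)] ring 268 279 209 213 273.5769230769231 211.03846153846155
chips px [(np.int32(123), array([252.9, 284.3])), (np.int32(157), array([269.2, 294.6]))]
[[600.7827251  -52.66454962   5.        ]]
[[600.13533155  -7.55654616   5.        ]]
blue [[487, 234, 37, 54, 1004], [414, 269, 59, 32, 1093], [343, 291, 56, 50, 1170]]
scraper pred box [340.97114159 289.65087669] [57.48334986 54.40489878]
0.0010116721589080169
```

```bash
python3 -c "
from station import robot
print(robot.finish_job())"
```

```text
the job is handed in; nothing more can be done
None
```

The job is handed in at about 19.5 s of the 54 s: the plate is clear with the chips on the bench beyond it, the scraper is standing upright clear of the light box, and the lamp is held still at about 44°, lens about 100 mm from the plate's centre and aimed at it, with the jars untouched; no verdict came back.

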